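Pause the lacquer drying cabinet and hold its tray out at the mark

TASK

Pause the drying cabinet from its console: press the green key, then the white key, then the blue key fully down, one at a time, letting each come back up, and leave the red key alone. Then grip the self-closing tray's bar handle, pull the tray out until its white pointer stands right over the middle of the yellow mark on the guide bar, and finish while still holding it there so the cups can be inspected. Do not push or tip the jars, bowls and other things standing about.

Things in the scene. Friction and masses are not known exactly. Their poses are not given: they have to be found in the camera images.
- dryer: light wooden drying cabinet, fixed: 220 deep, 270 wide, 100 mm tall. Origin: on the table, 140 mm straight in front of its front face, midway across. +x points into the cabinet (the tray opens along -x), z up. Two aluminium guide bars, 12 mm square, run 130 mm out of the face at y = +-125 mm, tops 56 mm above the table
- tray (a joint): opening of the self-closing wooden tray (m): 0 shut, grows as it is pulled out along the cabinet's -x, stop at 0.14. A spring always draws it shut: 5 N when shut, about 9 N at 0.08. Front panel 215 mm wide, from 20 to 86 mm above the table; three small cups are fixed in it
- pull_bar (a point): middle of the tray's steel bar handle: a level round bar 12 mm thick, 110 mm long across the cabinet's y, its axis 55 mm in front of the tray's front panel (49 mm clear), on an arm at each end. This point is on its axis, 65 mm above the table. Moves with the tray
- tray_pointer (a point): the white pointer: a level bar 6 mm thick (x), 42 mm long, sticking out sideways from the top of the tray's front panel at its +y end, passing over the guide bar and the yellow mark with 9 mm to spare. This point: on its top, 85 mm above the table, right over the guide bar. Moves with the tray
- marker: yellow mark: a saddle fixed on the guide bar at the cabinet's +y side, 14 (x) by 24 by 10 mm high, at a different place on the bar each time. Origin: middle of its underside, 56 mm above the table; axes as the cabinet's. The pointer is at the mark when both have the same x in the cabinet's frame
- console: grey control console fixed to the table, 110 (x) by 270 (y) mm, 30 mm tall; origin under its centre. On it a row of four round spring keys along its y, 60 mm apart, in any order of colour
- key_green (a joint): green key's travel (m): 0 up, 0.006 fully down; a spring returns it, fully down takes 5 N
- key_green_top (a point): centre of the top face of the green key, a round cap 28 mm across, 52 mm above the table when up; pressed straight down
- key_white (a joint): white key's travel (m): 0 up, 0.006 fully down; a spring returns it, fully down takes 5 N
- key_white_top (a point): centre of the top face of the white key, a round cap 28 mm across, 52 mm above the table when up; pressed straight down
- key_blue (a joint): blue key's travel (m): 0 up, 0.006 fully down; a spring returns it, fully down takes 5 N
- key_blue_top (a point): centre of the top face of the blue key, a round cap 28 mm across, 52 mm above the table when up; pressed straight down
- key_red (a joint): red key's travel (m): 0 up, 0.006 fully down; a spring returns it, fully down takes 5 N
- key_red_top (a point): centre of the top face of the red key, a round cap 28 mm across, 52 mm above the table when up; pressed straight down
- jar_amber: bystander, not to be disturbed: amber glass jar with black lid, 64 mm wide, 100 mm tall, behind the console; origin under its centre
- tin: bystander, not to be disturbed: brass-coloured tin with paper label, 68 mm wide, 60 mm tall, behind the console; origin under its centre
- black_bowl: bystander, not to be disturbed: small black lacquer bowl, 72 mm wide, 50 mm tall, behind the console; origin under its centre
- red_cup: bystander, not to be disturbed: dark red lacquer cup, 60 mm wide, 60 mm tall, on top of the cabinet; origin under its centre
- jar_clear: bystander, not to be disturbed: clear glass jar with steel lid, 54 mm wide, 80 mm tall, on top of the cabinet; origin under its centre
- brush: bystander, not to be disturbed: flat lacquer brush about 170 mm long, lying on the table in front of the console (robot's side); origin near its middle
- wood_block: bystander, not to be disturbed: light wooden block 50 x 35 x 30 mm, on the table in front of the console (robot's side); origin under its centre

How it is judged:
On the way, in this order (a step that is already met when the one before it is completed fails the run):
1. the green key is pressed down, the others up, the tray shut (value of joint key_green above 0.0045 m and value of joint each of key_white, key_blue below 0.002 m and value of joint tray below 0.01 m), for 0.05 s.
2. the white key is pressed down, the others up, the tray shut (value of joint key_white above 0.0045 m and value of joint each of key_green, key_blue below 0.002 m and value of joint tray below 0.01 m), for 0.05 s.
3. the blue key is pressed down, the others up, the tray shut (value of joint key_blue above 0.0045 m and value of joint each of key_green, key_white below 0.002 m and value of joint tray below 0.01 m), for 0.05 s.
4. the fingers hold the tray by its handle with the pointer at the yellow mark, all keys up (x of tray_pointer in the frame of marker between -0.007 and 0.007 m and contact force between the fingers and tray_c0 above 2.5 N and value of joint tray above 0.04 m and value of joint each of key_green, key_white, key_blue below 0.002 m), for 0.3 s.
At the end, for the whole second after the job is handed in: the tray is held still by the fingers on its bar handle, its pointer within 7 mm of the middle of the yellow mark along the direction of travel (within the mark's length), the finger force on the handle above 2.5 N; all keys are up again and every bystander is upright within 30 mm of where it began (all of step 4 and velocity of joint tray between -0.01 and 0.01 m/s and value of joint key_red below 0.002 m and distance of each of jar_amber, tin, black_bowl, red_cup, jar_clear, brush, wood_block from where it was at the start of the episode below 0.03 m and angle between each of jar_amber, tin, black_bowl, red_cup, jar_clear, wood_block's own z axis and vertical below 0.3 rad); the arm keeps its last pose, push and grip.
It fails at once if the red key is pressed (value of joint key_red above 0.003 m).
It fails at once if two keys are down at once (value of joint each of key_green, key_white above 0.003 m or value of joint each of key_green, key_blue above 0.003 m or value of joint each of key_white, key_blue above 0.003 m).
It fails at once if a bystander is pushed more than 30 mm or tipped (distance of any of jar_amber, tin, black_bowl, red_cup, jar_clear, brush, wood_block from where it was at the start of the episode above 0.03 m or angle between any of jar_amber, tin, black_bowl, red_cup, jar_clear, wood_block's own z axis and vertical above 0.3 rad).
It also fails if it takes over 59 s, if anything falls off the work surface, if the arm or the gripper's body presses on something with over 40 N, if the wrist force passes 120 N, or if a joint passes its speed limit or range.

ROBOT

A 6-joint arm with a two-finger parallel gripper is mounted at the origin on the work surface. World frame = base frame: x ahead of the robot, y to its left, z up, the work surface at z = 0. Lengths are in m, angles in rad, forces in N, time in s.
With the tool pointing down it reaches from about 0.35 to 0.85 m from the base axis. Payload 8.1 kg.
Tool frame: the origin (TCP) lies on the centre line of the jaws, within the pads' length; the fingertips stand 25 mm ahead of it and the grasp point (between the pads) lies 6 mm ahead of it; z points along the fingers, y is the line along which they close (so a half turn about z gives the same grasp; the last joint's range is limited). The gripper opens to 93 mm and grips with 3 to 60 N. Pads are 15 mm wide; open, the fingers measure 128 mm over their backs; the gripper's body (75 mm by 188 mm) begins 65 mm behind the grasp point.
Start: joints at [1.208, 0.13, 1.488, -0, 1.523, -0.085], TCP at [0.165, 0.577, 0.244] pointing down, gripper open.
Joint ranges: [-2.96, 2.96], [-0.89, 2.26], [0.02, 2.5], [-1.34, 4.48], [0, 2.73], [-2.66, 2.66]. Speed limits (rad/s): [2.39, 2.39, 2.79, 3.14, 3.14, 3.14].

INTERFACE

Orientations are given as a unit quaternion [x, y, z, w].
In Python, from rig import sensors, snapshot, camera_model, ticket, cut_out gives the robot as it stands.
- The arm moves only by the shell command python3 -m handwheel 'ROWS' [OPENING] [FORCE]. ROWS is JSON, a list of rows, each a list of 4 numbers: the shift along the world's x, y, z as a fraction of full scale, then the turn about the world's z as a fraction of full scale. A call has 1 to 20 rows; each row is the pose to reach, as a shift and turn from the pose commanded when the call began; what a row does not reach only later rows make up. Full scale, the value 1, is 0.25 m for a shift and 2 rad for a turn. A row lasts 1/8 s, in which the tool goes at most 62.5 mm and 10.7 degrees, less where a joint would pass 70% of its speed; a pose out of reach is approached as far as the arm can. A call with a number of a shift or a turn outside -1 to 1 is refused whole. A call with a gripper value outside its range is refused whole. OPENING is the opening, from 0 (shut) to 1 (fully open), set as the call begins (- or left out, the last holds). The fingers move at their own pace and stop on an object; FORCE is the grip in N (left out, the last holds). Time passes only in rows, so rows that repeat a pose let the fingers close. It gives the time, the measured TCP pose, the force, the opening and the grip force at its end, in the units of the state.
- sensors.observe(): the state, without advancing time (a new reading comes with each control period).
- snapshot(name): name is "side" or "top"; returns (picture, depth): 400x640x3 uint8, red, green, blue; 400x640 float32, m along the optical axis (not along the pixel's ray), 0 where there is no reading.
- camera_model(name): a dict with "camera_matrix" (3x3 intrinsics, pixels), "origin" and "attitude" of the camera in the world. Camera axes: x right, y down, z forward; pixel columns grow to the right and rows downward; lengths in m; the calibration is good to about 2 mm. A picture is of the moment at which its call begins. camera_model takes no time and is no camera call.
- ticket.sign_off(): hands the job in; it is judged then, once.
Trained networks look in the newest picture that a camera, given by its name, has taken for a name from the list of things; names that differ only in an ending like _2 or _b are one class to them, and where a whole thing is asked for, a point or a joint stands for the part that bears it (a point fixed in the world has none). Each returns a list of dicts, best first, with "score" (0 to 1); they miss things now and then, are a little off and sometimes report something else, mostly with a low value. They report only what shows in the picture. A call takes as long as a camera call.
- cut_out(camera, label): "region" (400x640 bool, what is visible of it) and "location" ([column, row] in pixels, amid what is visible of it).
The state is a dict: "clock": time; "joint_pos": joint angles; "qd": joint speeds; "tau": joint torques, N m; "tcp_pos": TCP position; "tcp_rot": TCP orientation; "contact_force": force on the tool from outside, world axes, zero at the start; "ft_torque": the same for the moment, N m; "width": finger opening in m; "finger_force": force on a finger pad.
Only numpy, scipy, OpenCV 4.12 (cv2) and the standard library are available. Lean on these libraries where they do the work, as an engineer would, in place of code of your own. Each camera call takes 0.05 s, during which the arm holds its last target. There are 200 camera calls.

## Working session

There is one attempt and no reset: what is moved stays moved. The work goes in short steps, Python scripts to look and compute and a shell command to move; the robot and the scene stay as the last step left them, time stands still between calls to the robot, and variables do not carry over. Pictures are saved under pics/ and viewed, at most 10 in all, crops included, and the job is handed in when it is done.

```bash
mkdir -p pics; cat > h.py <<'E'
import numpy as np, cv2
from scipy.spatial.transform import Rotation as R
from rig import sensors, snapshot, camera_model, ticket, cut_out
def pose(n):
    m=camera_model(n); A=np.array(m["attitude"],float)
    A=R.from_quat(A).as_matrix() if A.size==4 else A.reshape(3,3)
    return np.array(m["camera_matrix"]),np.array(m["origin"]),A
def world(n,d,mask):
    K,o,A=pose(n); v,u=np.nonzero(mask&(d>0)); z=d[v,u]
    p=np.c_[(u-K[0,2])/K[0,0]*z,(v-K[1,2])/K[1,1]*z,z]
    return p@A.T+o
E
python3 - <<'E'
from h import *
for n in("top","side"):
    im,d=snapshot(n); cv2.imwrite(f"pics/{n}0.png",im[:,:,::-1]); np.save(n+"_d.npy",d)
    print(n,camera_model(n))
    for l in ["key_green_top","key_white_top","key_blue_top","key_red_top","marker","tray_pointer","pull_bar","console","dryer","tray","jar_amber","tin","black_bowl","brush","wood_block","red_cup","jar_clear"]:
        for r in cut_out(n,l)[:2]:
            p=world(n,d,r["region"])
            if len(p): print(l,round(r["score"],2),np.round(r["location"]),len(p),np.median(p,0).round(3),np.percentile(p,3,axis=0).round(3),np.percentile(p,97,axis=0).round(3))
E
```

```text
top {'camera_matrix': array([[428.37081093,   0.        , 325.36826592],
       [  0.        , 428.37081093, 195.67937744],
       [  0.        ,   0.        ,   1.        ]]), 'origin': array([0.41472894, 0.04312515, 1.06600399]), 'attitude': array([-0.69587809,  0.71420566, -0.06004077,  0.04537695])}
key_green_top 0.43 [284. 230.] 104 [0.488 0.12  0.052] [0.476 0.108 0.048] [0.499 0.132 0.055]
key_red_top 0.47 [236. 241.] 92 [0.47  0.237 0.052] [0.46  0.226 0.049] [0.481 0.249 0.055]
marker 0.41 [364. 190.] 74 [ 0.574 -0.069  0.065] [ 0.566 -0.081  0.046] [ 0.581 -0.059  0.069]
tray_pointer 0.79 [419. 163.] 1473 [ 0.647 -0.204  0.071] [ 0.588 -0.298  0.002] [ 0.669 -0.097  0.088]
pull_bar 0.67 [413. 162.] 1394 [ 0.647 -0.197  0.071] [ 0.588 -0.296  0.024] [ 0.669 -0.098  0.088]
dryer 0.89 [418. 115.] 11653 [ 0.745 -0.206  0.1  ] [ 0.589 -0.339  0.008] [ 0.871 -0.075  0.104]
tray 0.82 [415. 162.] 1385 [ 0.647 -0.196  0.071] [ 0.588 -0.298  0.026] [ 0.669 -0.096  0.088]
jar_amber 0.69 [238. 167.] 786 [0.632 0.227 0.098] [0.608 0.202 0.007] [0.664 0.257 0.103]
tin 0.88 [201. 190.] 72
[... 2206 characters left out ...]
176 0.055] [0.466 0.167 0.047] [0.489 0.19  0.057]
black_bowl 0.98 [324. 195.] 537 [0.634 0.14  0.041] [0.6   0.105 0.01 ] [0.664 0.17  0.054]
black_bowl 0.27 [233. 180.] 74 [0.459 0.295 0.055] [0.446 0.285 0.011] [0.483 0.383 0.058]
brush 0.87 [204. 216.] 581 [0.358 0.234 0.021] [0.327 0.15  0.011] [0.387 0.302 0.025]
wood_block 0.58 [233. 244.] 459 [0.375 0.089 0.031] [0.353 0.085 0.006] [0.4   0.117 0.035]
red_cup 0.88 [476. 239.] 1308 [ 0.695 -0.261  0.144] [ 0.677 -0.285  0.104] [ 0.732 -0.232  0.163]
red_cup 0.2 [322. 198.] 508 [0.634 0.137 0.04 ] [0.601 0.105 0.008] [0.663 0.169 0.054]
jar_clear 0.61 [441. 205.] 1124 [ 0.709 -0.161  0.154] [ 0.699 -0.177  0.108] [ 0.741 -0.132  0.184]
```

View pics/top0.png

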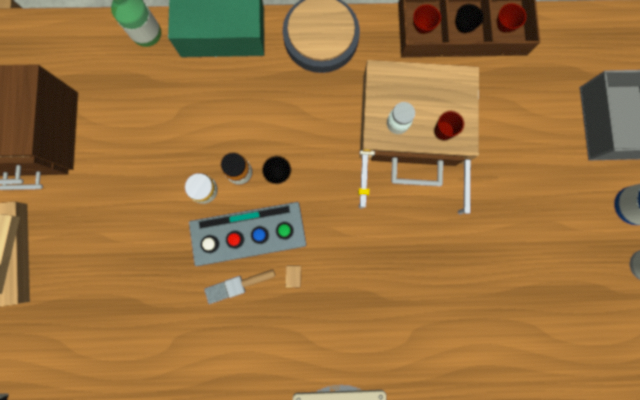

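View pics/side0.png

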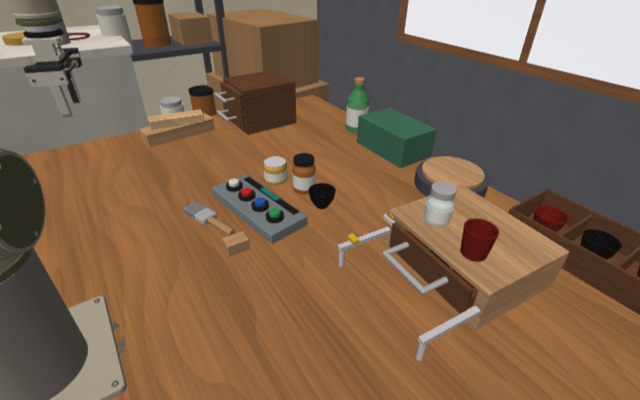

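Top view: keys are white (209,244), red (235,240), blue (260,235), green (284,230). The yellow mark is at (364,190), the pointer at (367,153) and the handle bar at about (417,184). The side view agrees: the brush and block are in front of the console, and the cup and jar are on the cabinet. Next I measure the cabinet's yaw, bar, pointer and mark.

```bash
cat > m.py <<'E'
from h import *
def line(p,name):
    c=p[:,:2].mean(0); _,s,v=np.linalg.svd(p[:,:2]-c); print(name,len(p),c.round(4),"z",np.median(p[:,2]).round(4),"ang",np.degrees(np.arctan2(v[0,1],v[0,0])).round(2),"minmax",p.min(0).round(3),p.max(0).round(3)); return c,v[0]
E
python3 - <<'E'
from m import *
im={};D={}
for n in("top","side"):
    im[n]=cv2.imread(f"pics/{n}0.png"); d=np.load(n+"_d.npy"); D[n]=d
    K,o,A=pose(n); P=np.full(d.shape+(3,),9.); ok=d>0; P[ok]=world(n,d,np.ones_like(ok))
    hsv=cv2.cvtColor(im[n],cv2.COLOR_BGR2HSV); print(n)
    x,y,z=P[...,0],P[...,1],P[...,2]
    roi=(x>.45)&(x<.72)&(y<-.03)&(y>-.4)
    yel=roi&(hsv[...,0]>22)&(hsv[...,0]<33)&(hsv[...,1]>150)&(z>.06)&(z<.075)&(x<.64); line(P[yel],"yellow")
    low=(hsv[...,1]<60)
    b=roi&low&(z>.05)&(z<.062)
    line(P[b&(y>-.13)&(x<.65)],"barL"); line(P[b&(y<-.26)&(x<.65)],"barR")
    hb=roi&low&(z>.062)&(z<.078)&(y<-.12)&(y>-.27)&(x<.61); line(P[hb],"handle")
    pt=roi&low&(z>.078)&(z<.096)&(y>-.125)&(x>.62); line(P[pt],"pointer")
    top=(abs(z-.101)<.006)&(x>.6)&(x<.95)&(y<0)&(y>-.4)
    r=cv2.minAreaRect(P[top][:,:2].astype(np.float32)); print("cab",r)
    for nm,(lo,hi) in dict(g=((50,100,40),(85,255,255)),b=((100,120,40),(130,255,255)),r=((0,150,100),(8,255,255)),w=((0,0,150),(180,70,255))).items():
        m=(cv2.inRange(hsv,lo,hi)>0)&(x>.42)&(x<.51)&(y>.07)&(y<.33)&(z>.044)&(z<.062); p=P[m]
        print(nm,len(p),(p.min(0)+p.max(0)).round(4)/2,p.mean(0).round(4))
s=sensors.observe(); print(s)
E
```

```text
top
yellow 54 [ 0.5736 -0.0707] z 0.0658 ang -97.99 minmax [ 0.566 -0.082  0.062] [ 0.581 -0.059  0.071]
barL 202 [ 0.5971 -0.0728] z 0.0561 ang 175.41 minmax [ 0.539 -0.083  0.05 ] [ 0.649 -0.062  0.061]
barR 289 [ 0.5824 -0.3211] z 0.0562 ang 175.67 minmax [ 0.518 -0.336  0.05 ] [ 0.649 -0.268  0.061]
handle 273 [ 0.5941 -0.1995] z 0.0702 ang 86.86 minmax [ 0.583 -0.257  0.064] [ 0.61  -0.138  0.077]
pointer 39 [ 0.6622 -0.0804] z 0.085 ang -95.52 minmax [ 0.659 -0.097  0.078] [ 0.667 -0.064  0.089]
cab ((0.7667427659034729, -0.21247854828834534), (0.2711147367954254, 0.22312186658382416), 85.4524917602539)
g 113 [0.49005 0.1204  0.0504 ] [0.4882 0.1201 0.0517]
b 117 [0.47885 0.17935 0.0502 ] [0.4788 0.1787 0.0513]
r 117 [0.46965 0.23875 0.05045] [0.4698 0.238  0.0516]
w 109 [0.46045 0.2972  0.0509 ] [0.4604 0.2975 0.0525]
side
yellow 73 [ 0.5699 -0.0722] z 0.0683 ang -90.1 minmax [ 0.564 -0.083  0.06 ] [ 0.578 -0.058  0.071]
barL 261 [ 0.5933 -0.0735] z 0.0584 ang 175.09 minmax [ 0.537 -0.082  0.05 ] [ 0.649 -0.063  0.062]
barR 615 [ 0.5763 -0.3219] z 0.0582 ang 175.11 minmax [ 0.
[... 562 characters left out ...]
 0.0546]
{'clock': 1.8, 'joint_pos': array([ 1.20759800e+00,  1.30361482e-01,  1.48822759e+00,  9.45809008e-06,
        1.52297788e+00, -8.54391086e-02]), 'qd': array([-0.00131579,  0.00173516,  0.00050719,  0.00336173, -0.00246648,
       -0.00052665]), 'tau': array([ 5.33896018e-04, -5.59734321e+01, -4.92050064e+01,  7.68877217e-02,
        2.26084585e-02, -1.04054092e-05]), 'tcp_pos': array([0.16451991, 0.57700707, 0.24364307]), 'tcp_rot': array([ 1.38433822e-01,  9.90371686e-01,  1.35769168e-05, -1.74734109e-06]), 'contact_force': array([ 0.27913675, -0.14687996, -0.33208112]), 'ft_torque': array([ 0.02789193, -0.01028046,  0.01540012]), 'finger_force': 0.0, 'width': 0.09309905693653134}
```

```bash
python3 -m handwheel '[[0.64,-0.92,0,-0.285],[0.64,-0.92,0,-0.285],[0.64,-0.92,0,-0.285],[0.64,-0.92,0,-0.285],[0.64,-0.92,0,-0.285],[0.64,-0.92,0,-0.285],[0.64,-0.92,0,-0.285]]' 0 20
```

```text
clock: 2.68
tcp_pos: [0.3243, 0.3475, 0.2438]
tcp_rot: [0.411, 0.911, 0.0, -0.0]
contact_force: [0.0, 0.5, 0.2]
width: 0.0274
finger_force: 0.0
```

```bash
python3 -m handwheel '[[0.65,-0.914,0,-0.285],[0.65,-0.914,0,-0.285],[0.65,-0.914,0,-0.285],[0.65,-0.914,0,-0.285],[0.65,-0.914,0,-0.285],[0.65,-0.914,0,-0.285],[0.65,-0.914,-0.56,-0.285],[0.65,-0.914,-0.56,-0.285],[0.65,-0.914,-0.56,-0.285],[0.65,-0.914,-0.56,-0.285]]' 0; python3 - <<'E'
from h import *
for n in("top",):
    im,d=snapshot(n); cv2.imwrite(f"pics/{n}1.png",cv2.resize(im[130:330,150:470,::-1],None,fx=2.5,fy=2.5))
E
```

```text
clock: 3.92
tcp_pos: [0.4865, 0.1197, 0.1039]
tcp_rot: [0.65, 0.76, -0.0, -0.001]
contact_force: [1.0, -0.2, 0.5]
width: 0.0007
finger_force: 0.0
```

View pics/top1.png

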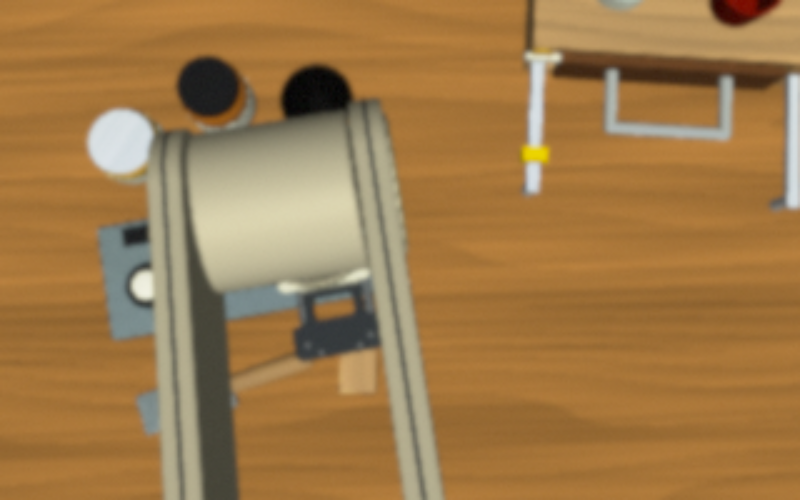

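The gripper is above the green key (about pixel 285,230 in the full image), lined up with the console, and the surroundings are clear. Now I press green.

```bash
python3 -m handwheel '[[0,0,-0.07,0],[0,0,-0.1,0],[0,0,-0.12,0],[0,0,-0.132,0],[0,0,-0.132,0],[0,0,-0.132,0]]' 0
```

```text
clock: 4.72
tcp_pos: [0.4872, 0.1185, 0.0712]
tcp_rot: [0.651, 0.759, 0.0, 0.0]
contact_force: [-2.9, -0.2, 5.5]
width: 0.0006
finger_force: 2.9
```

```bash
python3 -m handwheel '[[0,0,-0.006,0],[0,0,-0.006,0],[0,0,-0.006,0]]' 0
```

```text
clock: 5.1
tcp_pos: [0.4874, 0.1186, 0.0711]
tcp_rot: [0.651, 0.759, 0.0, 0.0]
contact_force: [-9.3, -0.7, 18.4]
width: 0.0005
finger_force: 9.3
```

```bash
python3 -m handwheel '[[0,0,0.16,0],[0,0,0.16,0],[-0.114,0.712,0.16,0],[-0.114,0.712,0.16,0],[-0.114,0.712,0.16,0],[-0.114,0.712,0.16,0],[-0.114,0.712,0.16,0],[-0.114,0.712,0.16,0]]' 0
```

```text
clock: 6.1
tcp_pos: [0.4587, 0.2952, 0.1087]
tcp_rot: [0.652, 0.759, -0.0, 0.0]
contact_force: [0.3, 0.4, -0.3]
width: 0.0005
finger_force: 0.0
```

```bash
python3 -m handwheel '[[0,0,-0.09,0],[0,0,-0.12,0],[0,0,-0.14,0],[0,0,-0.153,0],[0,0,-0.153,0],[0,0,-0.153,0]]' 0
```

```text
clock: 6.85
tcp_pos: [0.459, 0.2964, 0.0716]
tcp_rot: [0.651, 0.759, 0.0, 0.0]
contact_force: [-1.5, -3.1, 4.7]
width: 0.0004
finger_force: 2.3
```

```bash
python3 -m handwheel '[[0,0,-0.007,0],[0,0,-0.007,0],[0,0,-0.007,0]]' 0
```

```text
clock: 7.22
tcp_pos: [0.4591, 0.2966, 0.0711]
tcp_rot: [0.651, 0.759, 0.0, 0.0]
contact_force: [-6.8, -6.2, 17.3]
width: -0.0001
finger_force: 8.4
```

Now blue at (0.4775, 0.178), staying high while passing over red.

```bash
python3 -m handwheel '[[0,0,0.16,0],[0,0,0.16,0],[0.074,-0.474,0.16,0],[0.074,-0.474,0.16,0],[0.074,-0.474,0.16,0],[0.074,-0.474,0.16,0],[0.074,-0.474,0.16,0]]' 0
```

```text
clock: 8.1
tcp_pos: [0.4768, 0.1791, 0.1089]
tcp_rot: [0.65, 0.76, 0.0, -0.0]
contact_force: [0.2, -0.1, 0.5]
width: 0.0006
finger_force: 0.0
```

```bash
python3 -m handwheel '[[0,0,-0.09,0],[0,0,-0.12,0],[0,0,-0.14,0],[0,0,-0.158,0],[0,0,-0.158,0],[0,0,-0.158,0]]' 0
```

```text
clock: 8.85
tcp_pos: [0.4769, 0.1786, 0.0712]
tcp_rot: [0.651, 0.759, 0.0, -0.0]
contact_force: [-9.3, -0.1, 13.8]
width: 0.0003
finger_force: 6.9
```

```bash
python3 -m handwheel '[[0,0,0.24,0],[0,0,0.52,0],[0,0,0.52,0],[0.212,-0.763,0.52,-0.118],[0.212,-0.763,0.52,-0.118],[0.212,-0.763,0.52,-0.118],[0.212,-0.763,0.52,-0.118],[0.212,-0.763,0.52,-0.118],[0.212,-0.763,0.52,-0.118]]' 0 && python3 -m handwheel '[[0.212,-0.763,0,0],[0.212,-0.763,0,0],[0.212,-0.763,0,0],[0.212,-0.763,0,0],[0.212,-0.763,0,0],[0.212,-0.763,0,0],[0.212,-0.763,-0.1,0],[0.212,-0.763,-0.1,0]]' 0.4
python3 - <<'E'
from m import *
im,d=snapshot("side"); cv2.imwrite("pics/side1.png",cv2.resize(im[130:370,280:600,::-1],None,fx=2.4,fy=2.4))
print(sensors.observe()["width"])
bgr=im[:,:,::-1].copy(); hsv=cv2.cvtColor(bgr,cv2.COLOR_BGR2HSV)
P=np.full(d.shape+(3,),9.); P[d>0]=world("side",d,np.ones_like(d,bool)); x,y,z=np.moveaxis(P,2,0)
o=np.array([.517,-.192]);u=np.array([np.cos(-.0803),np.sin(-.0803)]);v=np.array([-u[1],u[0]])
q=(P[...,:2]-o); a=q@u; b=q@v
m=(z>.062)&(z<.085)&(abs(b)<.045)&(a<.1)&(a>.03); print("bar cab x range",np.percentile(a[m],[1,50,99]).round(4),np.percentile(z[m],[1,50,99]),m.sum())
m=(z>.055)&(z<.09)&(abs(b)<.045)&(a<.15)&(a>.1); print("panel",np.percentile(a[m],[1,10,50,99]).round(4))
E
```

```text
clock: 9.98
tcp_pos: [0.5297, -0.0114, 0.1993]
tcp_rot: [0.735, 0.678, -0.0, -0.0]
contact_force: [-0.8, 0.2, -0.4]
width: 0.0006
finger_force: 0.0
clock: 10.98
tcp_pos: [0.5817, -0.2011, 0.1726]
tcp_rot: [0.735, 0.678, -0.001, -0.002]
contact_force: [-0.5, -0.9, -0.3]
width: 0.0372
finger_force: 0.0
0.03678476979567728
bar cab x range [0.0682 0.0719 0.0799] [0.06636245 0.0725384  0.07507103] 272
panel [0.1287 0.1294 0.1305 0.1388]
```

View pics/side1.png

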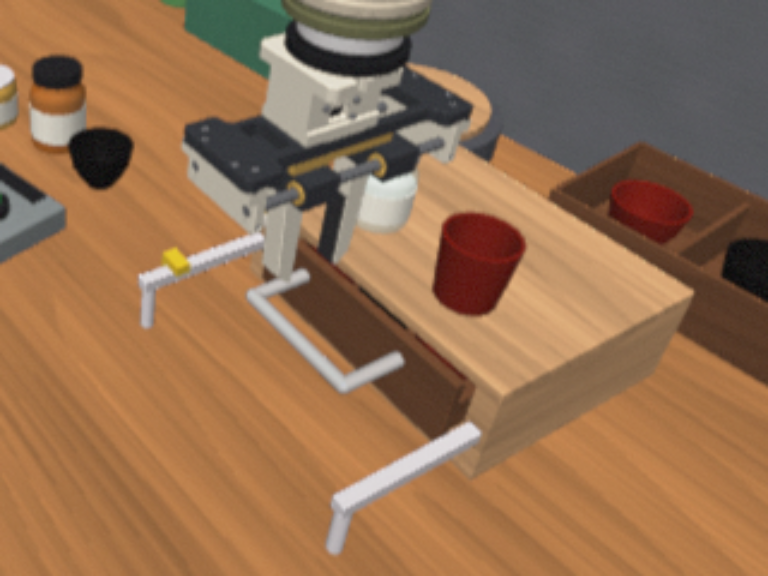

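Side view: the fingers are above the bar with the jaws along the cabinet's x, and the gripper body stays in front of the cup and jar. Now I descend and grip.

```bash
python3 -m handwheel '[[0,0,0,0],[0,0,-0.1,0],[0,0,-0.2,0],[0,0,-0.3,0],[0,0,-0.395,0],[0,0,-0.395,0]]' 0.5 40 && python3 -m handwheel '[[0,0,0,0],[0,0,0,0],[0,0,0,0],[0,0,0,0],[0,0,0,0],[0,0,0,0]]' 0 40
```

```text
clock: 11.78
tcp_pos: [0.5819, -0.2028, 0.0746]
tcp_rot: [0.736, 0.677, -0.001, -0.001]
contact_force: [-0.0, -0.4, -0.3]
width: 0.0464
finger_force: 0.0
clock: 12.52
tcp_pos: [0.585, -0.204, 0.0776]
tcp_rot: [0.736, 0.677, 0.001, 0.002]
contact_force: [6.0, -1.0, -0.0]
width: 0.0107
finger_force: 40.0
```

```bash
python3 -m handwheel '[[-0.06,0.005,0,0],[-0.12,0.01,0,0],[-0.18,0.0145,0,0],[-0.239,0.019,0,0],[-0.239,0.019,0,0],[-0.239,0.019,0,0],[-0.239,0.019,0,0]]' 0
cat > pm.py <<'E'
from m import *
import sys
u=np.array([np.cos(-.0803),np.sin(-.0803)]);v=np.array([-u[1],u[0]]);o=np.array([.517,-.192])
for n in("top","side"):
    im,d=snapshot(n); hsv=cv2.cvtColor(im,cv2.COLOR_RGB2HSV); cv2.imwrite(f"pics/{n}_{sys.argv[1]}.png",cv2.resize(im[130:330,300:500,::-1],None,fx=3,fy=3,interpolation=cv2.INTER_CUBIC))
    P=np.full(d.shape+(3,),9.); P[d>0]=world(n,d,np.ones_like(d,bool)); z=P[...,2]; q=P[...,:2]-o; a=q@u; b=q@v
    yel=(hsv[...,0]>22)&(hsv[...,0]<33)&(hsv[...,1]>150)&(z>.058)&(z<.075)&(abs(b-.125)<.02)&(a>0)&(a<.125)
    pt=(hsv[...,1]<70)&(z>.078)&(z<.096)&(b>.11)&(b<.15)&(a>.02)&(a<.16)
    for k,m in(("mark",yel),("ptr",pt)): print(n,k,m.sum(),a[m].mean().round(4) if m.any() else "", np.percentile(a[m],[2,98]).round(4) if m.any() else "",z[m].mean().round(4))
s=sensors.observe(); print(s["tcp_pos"],s["contact_force"],s["finger_force"],s["width"],s["clock"])
E
python3 pm.py a
```

```text
clock: 13.4
tcp_pos: [0.5257, -0.199, 0.0776]
tcp_rot: [0.736, 0.677, 0.002, 0.002]
contact_force: [8.9, 1.2, -1.9]
width: 0.011
finger_force: 40.0
top mark 56 0.0465 [0.0403 0.0523] 0.0653
top ptr 37 0.0703 [0.0673 0.0741] 0.0847
side mark 24 0.0431 [0.0378 0.0496] 0.0683
side ptr 0   nan
[ 0.52573861 -0.19902186  0.07761535] [ 8.23509992  1.63781707 -0.38076609] 39.99969005584717 0.010963389151712724 13.5pm.py:9: RuntimeWarning: Mean of empty slice.
  for k,m in(("mark",yel),("ptr",pt)): print(n,k,m.sum(),a[m].mean().round(4) if m.any() else "", np.percentile(a[m],[2,98]).round(4) if m.any() else "",z[m].mean().round(4))
  ret = ret.dtype.type(ret / rcount)
```

```bash
python3 -m handwheel '[[-0.04,0.003,0,0],[-0.075,0.006,0,0],[-0.095,0.0075,0,0],[-0.095,0.0075,0,0],[-0.095,0.0075,0,0],[-0.095,0.0075,0,0]]' 0; python3 pm.py b 2>/dev/null
```

```text
clock: 14.25
tcp_pos: [0.5022, -0.1971, 0.0776]
tcp_rot: [0.736, 0.677, 0.002, 0.002]
contact_force: [9.1, 0.7, -0.7]
width: 0.0105
finger_force: 40.0
top mark 20 0.042 [0.0401 0.0445] 0.0658
top ptr 40 0.047 [0.0443 0.0505] 0.085
side mark 0   nan
side ptr 0   nan
[ 0.50220718 -0.19704994  0.07760791] [ 8.73200118  1.21990707 -2.10743587] 39.99946653842926 0.011030773423015063 14.35
```

View pics/top_b.png

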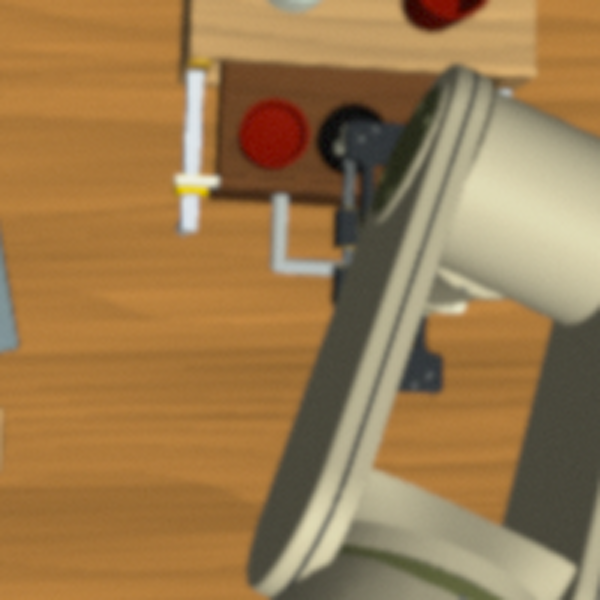

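View pics/side_b.png

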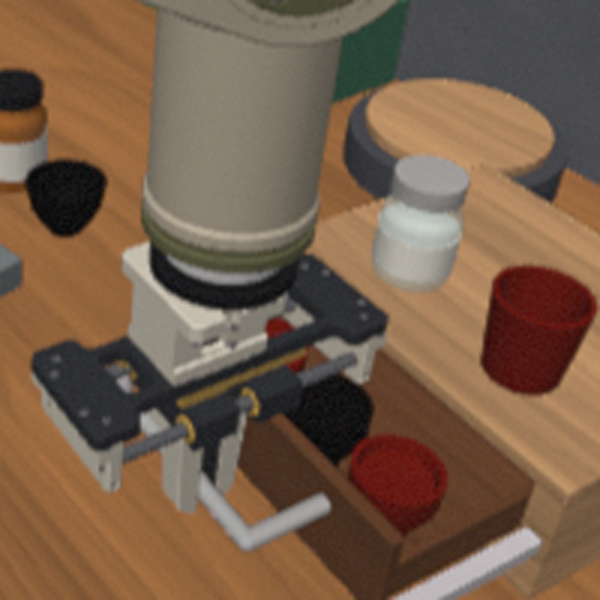

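Top view: the pointer (197,181) lies over the yellow mark (192,187), allowing for height parallax. They measure 0.047 and 0.0465 m in the cabinet frame. Side view: the bar is in the jaws, and the jar and cup are upright. I'll hold briefly and hand in.

```bash
python3 -m handwheel '[[0,0,0,0],[0,0,0,0],[0,0,0,0],[0,0,0,0]]' 0 && python3 -c "
from rig import ticket; print(ticket.sign_off())"
```

```text
clock: 14.85
tcp_pos: [0.5022, -0.1971, 0.0776]
tcp_rot: [0.736, 0.677, 0.002, 0.002]
contact_force: [9.7, 1.8, -1.2]
width: 0.0111
finger_force: 40.0
the job is handed in; nothing more can be done
None
```

I pressed the green, white and blue keys fully down in that order and left red alone; the tray is held by its handle with the pointer within about 1 mm of the yellow mark's middle, and the job was handed in at 14.9 s, with no verdict returned.

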